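Set the turned finials out by height on the drying board

ROBOT

A 6-joint arm with a two-finger parallel gripper is mounted at the origin on a cart in front of the work surface, level with it; the furniture and walls round the work are solid. World frame = base frame: x ahead of the robot, y to its left, z up, the work surface at z = 0. Lengths are in mm, angles in rad, forces in N, time in s.
With the tool pointing down it reaches from about 325 to 850 mm from the base axis. Payload 15.5 kg.
Tool frame: the origin (TCP) lies between the finger pads; the fingertips stand 11 mm ahead of it and the grasp point (between the pads) lies 8 mm behind it; z points along the fingers, y is the line along which they close (so a half turn about z gives the same grasp; the last joint's range is limited). The gripper opens to 91 mm and grips with 3 to 60 N. Pads are 32 mm wide; open, the fingers measure 118 mm over their backs; the gripper's body (76 mm by 178 mm) begins 60 mm behind the grasp point.
Start: joints at [1.067, 0.494, 1.345, -0, 1.302, -0.096], TCP at [247.865, 573.75, 224.915] pointing down, gripper open.
Joint ranges: [-2.91, 2.91], [-0.82, 2.16], [0.22, 2.67], [-1.22, 4.37], [0.12, 2.79], [-3.08, 3.08]. Speed limits (rad/s): [1.89, 1.89, 2.57, 3.01, 3.01, 3.01].

INTERFACE

Orientations are given as a unit quaternion [w, x, y, z].
In Python, from workcell import * gives the robot as it stands.
- The arm moves only by the tool move_arm, never from a script. Its argument "motion" is a list of rows, each a list of 7 numbers: the closure, from -1 (fully open) to 1 (shut), then the shift along the tool's x, y, z in mm, then the turn, a rotation vector about the tool's x, y, z in rad. A call has 1 to 10 rows; each row shifts and turns the commanded pose from where the row before left it, along the tool's axes as they then stand; what a row does not reach is not made up. A row lasts 1/12 s, in which the tool goes at most 41.7 mm and 7.16 degrees, less where a joint would pass 70% of its speed; a pose out of reach is approached as far as the arm can. A call with a gripper value outside its range is refused whole. The fingers move at their own pace and stop on an object; the grip force is fixed at half the most. Time passes only in rows, so rows that do not move let the fingers close. It gives the time, the measured TCP pose, the force, the opening and the grip force at its end, in the units of the state.
- read_state(): the state, without advancing time (a new reading comes with each control period).
- get_image(name): name is "scene" or "top" or "wrist"; returns the picture (480x640x3 uint8, red, green, blue); there is no depth.
- camera_params(name): a dict with "fx", "fy", "cx", "cy" (pixels), "extrinsics" (4x4, takes a point from world to camera coordinates); the wrist camera has in their place "tool_from_camera" (4x4, takes a point from camera to tool coordinates, whose origin is the TCP and whose axes are the flange's). Camera axes: x right, y up, looking along -z (the intrinsics and any distortion apply to the point x, -y, -z); pixel columns grow to the right and rows downward; lengths in mm; the calibration is good to about 2 mm. A picture is of the moment at which its call begins: read the wrist's pose just before it. camera_params takes no time and is no camera call.
- job_done(): hands the job in; it is judged then, once.
The state is a dict: "clock": time; "q": joint angles; "qvel": joint speeds; "tau": joint torques, N m; "tool_pos": TCP position; "orientation": TCP orientation; "wrist_force": force on the tool from outside, world axes, zero at the start; "moment": the same for the moment, N m; "opening": opening from 0.0 (shut) to 1.0 (fully open); "grip_force": force on a finger pad.
Only numpy, scipy, OpenCV 4.12 (cv2) and the standard library are available. Lean on these libraries where they do the work, as an engineer would, in place of code of your own. Each camera call takes 0.05 s, during which the arm holds its last target. There are 200 camera calls.

TASK

Stand the four turned wooden finials upright in the four round recesses of the drying board, one in each, in order of height: the shortest in the recess next to the dark stop bar that lies across one end of the board, the tallest at the far end. Do not knock any of them over, and leave them all standing free, each with its foot down flat in its recess.

Things in the scene. Friction and masses are not known exactly. Their poses are not given: they have to be found in the camera images.
- finial_a: the shortest of four loose turned pale-wood finials of the same pattern, told apart by size: 58 mm tall, round foot 38 mm across, above a waist a straight round barrel 27 mm across to grip, from 26 to 46 mm above the foot (middle about 36 mm), small ball tip; about 80 g. Stands upright on the table. Origin: centre of the underside of the foot; z up along its axis
- finial_b: the second shortest of four loose turned pale-wood finials of the same pattern, told apart by size: 74 mm tall, round foot 42 mm across, above a waist a straight round barrel 30 mm across to grip, from 33 to 58 mm above the foot (middle about 46 mm), small ball tip; about 100 g. Stands upright on the table. Origin: centre of the underside of the foot; z up along its axis
- finial_c: the second tallest of four loose turned pale-wood finials of the same pattern, told apart by size: 90 mm tall, round foot 46 mm across, above a waist a straight round barrel 33 mm across to grip, from 40 to 71 mm above the foot (middle about 56 mm), small ball tip; about 120 g. Stands upright on the table. Origin: centre of the underside of the foot; z up along its axis
- finial_d: the tallest of four loose turned pale-wood finials of the same pattern, told apart by size: 106 mm tall, round foot 50 mm across, above a waist a straight round barrel 36 mm across to grip, from 48 to 84 mm above the foot (middle about 66 mm), small ball tip; about 140 g. Stands upright on the table. Origin: centre of the underside of the foot; z up along its axis
- drying_board: drying board of pale plywood, 400 x 78 x 18 mm, fixed on the table, with a row of four round recesses 85 mm apart along its middle. Origin: centre of its underside; x along its length, y across it, z up
- stop_bar: dark wooden stop bar, 14 x 70 x 18 mm, fixed across the top of the board near one of its two ends (which one changes), 50 mm from the centre of the nearest recess; its top is 36 mm above the table. The other end has only a low round button 16 mm across and 6 mm high. Origin: centre of the bar's underside
- seat_1 (a point): recess 1 of the drying board: centre of its floor (13 mm above the table), at board x = -127.5 mm; round, 62 mm across, 5 mm deep, rim 18 mm above the table; the recesses are numbered along the board's +x, which says nothing of where the stop bar is
- seat_2 (a point): recess 2 of the drying board: centre of its floor (13 mm above the table), at board x = -42.5 mm; round, 62 mm across, 5 mm deep, rim 18 mm above the table; the recesses are numbered along the board's +x, which says nothing of where the stop bar is
- seat_3 (a point): recess 3 of the drying board: centre of its floor (13 mm above the table), at board x = 42.5 mm; round, 62 mm across, 5 mm deep, rim 18 mm above the table; the recesses are numbered along the board's +x, which says nothing of where the stop bar is
- seat_4 (a point): recess 4 of the drying board: centre of its floor (13 mm above the table), at board x = 127.5 mm; round, 62 mm across, 5 mm deep, rim 18 mm above the table; the recesses are numbered along the board's +x, which says nothing of where the stop bar is
Not all that is in view belongs to the job. What is shaped like the finial_b but red is not meant.

How it is judged:
By the outcome, as a careful person would: the job done as asked, in the order asked, and still so for the second after the job is handed in, with the robot touching nothing.
It also fails if it takes over 99 s, if anything falls off the work surface, if the arm or the gripper's body presses on something with over 40 N, if the wrist force passes 120 N, or if a joint passes its speed limit or range.

## Working session

There is one attempt and no reset: what is moved stays moved. The work goes in short steps, Python scripts to look and compute and a tool call to move; the robot and the scene stay as the last step left them, time stands still between calls to the robot, and variables do not carry over. Pictures are saved under pics/ and viewed, at most 14 in all, crops included, and the job is handed in when it is done.

Besides the shell and the picture viewer there is one more tool, called after "Emit:" by a JSON object that holds its "fn" and its "kwargs", one argument or row to a line. move_arm: Moves the arm, as the interface text tells. Its arguments: {"type":"object","properties":{"motion":{"type":"array"}},"required":["motion"]}

```bash
mkdir -p pics; python3 - <<'E'
from workcell import *
import cv2
s=read_state();print({k:s[k] for k in('clock','tool_pos','orientation','opening')})
for n in('scene','top'):
    im=get_image(n);cv2.imwrite(f'pics/{n}0.png',im[:,:,::-1]);print(n,camera_params(n))
print(camera_params('wrist'))
E
```

```text
{'clock': 0.0, 'tool_pos': array([247.69675433, 573.40077945, 224.31983241]), 'orientation': array([-1.72082394e-04,  2.02491945e-01,  9.79283717e-01, -6.19181796e-04]), 'opening': 1.0011661527163709}
scene {'fx': 454.56165897679966, 'fy': 454.56165897679966, 'cx': 317.84772914445955, 'cy': 235.37749009441924, 'extrinsics': array([[ 8.94280041e-01, -4.47469672e-01, -5.83962209e-03,
        -5.13263107e+02],
       [ 3.30268223e-01,  6.51132057e-01,  6.83337358e-01,
        -1.60282623e+02],
       [-3.01970379e-01, -6.13023602e-01,  7.30079416e-01,
        -8.52719719e+02],
       [ 0.00000000e+00,  0.00000000e+00,  0.00000000e+00,
         1.00000000e+00]])}
top {'fx': 563.547121544681, 'fy': 563.547121544681, 'cx': 318.3737878389968, 'cy': 243.16895896605584, 'extrinsics': array([[ 1.77032108e-03, -9.99820129e-01, -1.88832104e-02,
        -8.35576833e+01],
       [ 9.91637907e-01, -6.81475704e-04,  1.29049593e-01,
        -5.62588995e+02],
       [-1.29039249e-01, -1.89537664e-02,  9.91458333e-01,
        -9.10660719e+02],
       [ 0.00000000e+00,  0.00000000e+00,  0.00000000e+00,
         1.00000000e+00]])}
{'fx': 394.9999190015437, 'fy': 394.9999190015437, 'cx': 321.08549456022143, 'cy': 235.73195209441408, 'tool_from_camera': array([[ 1.07699657e-04,  9.71444876e-01,  2.37265341e-01,
         6.60675290e+01],
       [ 9.99999389e-01, -3.65564192e-04,  1.04282349e-03,
         6.88879179e-01],
       [ 1.09978125e-03,  2.37265083e-01, -9.71444322e-01,
        -1.60187462e+02],
       [ 0.00000000e+00,  0.00000000e+00,  0.00000000e+00,
         1.00000000e+00]])}
```

View pics/top0.png

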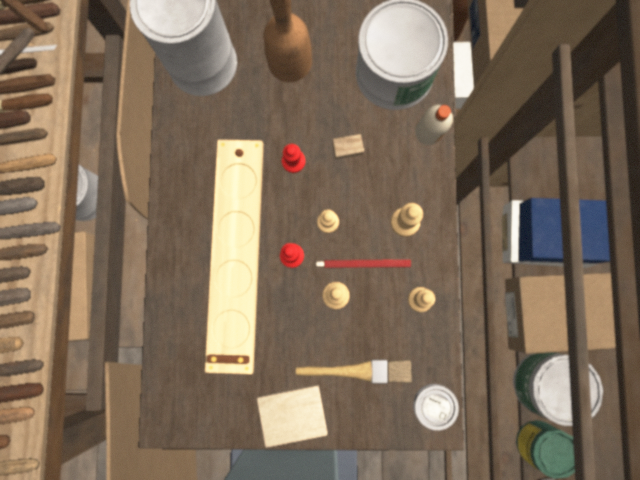

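View pics/scene0.png

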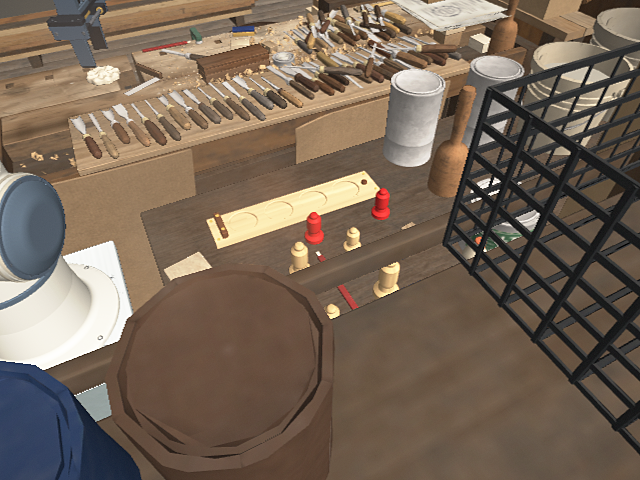

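The top view shows the stop bar at the near end of the board (228,360) and the button at the far end. The pale finials are near (328,221), (407,217), (337,295) and (422,299). Next I measure them.

```bash
cat > h.py <<'E'
from workcell import *
import cv2, numpy as np
def ray(P,uv):
    E=P['extrinsics'];R=E[:3,:3];c=-R.T@E[:3,3]
    u,v=uv;d=R.T@np.array([(u-P['cx'])/P['fx'],-(v-P['cy'])/P['fy'],-1.]);return c,d
def topz(P,uv,z):
    c,d=ray(P,uv);return (c+d*(z-c[2])/d[2])[:2]
def proj(P,p):
    q=P['extrinsics'][:3,:3]@np.asarray(p,float)+P['extrinsics'][:3,3]
    return np.array([P['cx']+P['fx']*q[0]/-q[2],P['cy']-P['fy']*q[1]/-q[2]])
E
python3 - <<'E'
from h import *
im=cv2.imread('pics/top0.png');P=camera_params('top')
cv2.imwrite('pics/top_crop.png',cv2.resize(im[190:320,280:445],None,fx=4.5,fy=4.5,interpolation=cv2.INTER_CUBIC))
hsv=cv2.cvtColor(im,cv2.COLOR_BGR2HSV)
m=cv2.inRange(hsv,(8,45,120),(30,255,255))
for c in cv2.findContours(m,cv2.RETR_EXTERNAL,cv2.CHAIN_APPROX_NONE)[0]:
    a=cv2.contourArea(c);x,y,w,h=cv2.boundingRect(c)
    if a>150 and 150<x<440 and 120<y<400:print(a,x,y,w,h,cv2.minEnclosingCircle(c),cv2.minAreaRect(c))
for uv in((240,181),(237,230),(234,278),(232,328)):print(topz(P,uv,18))
print(proj(P,(450,0,0)),proj(P,(450,0,100)))
E
```

```text
3449.0 256 384 73 64 ((291.5, 415.5), 41.164405822753906) ((292.2871398925781, 414.1505432128906), (57.21245193481445, 68.24705505371094), 79.50852966308594)
971.0 294 359 81 25 ((334.417724609375, 367.7848205566406), 40.545501708984375) ((333.87188720703125, 369.9967346191406), (79.66612243652344, 24.04338264465332), 1.4688007831573486)
527.5 383 352 30 32 ((398.5, 367.0), 19.52572250366211) ((397.4805603027344, 367.188720703125), (31.75054931640625, 27.883094787597656), 86.42366790771484)
689.5 321 278 31 32 ((336.7127685546875, 293.2872314453125), 16.804195404052734) ((336.01153564453125, 294.4576721191406), (29.90767478942871, 30.170793533325195), 15.255120277404785)
244.0 381 276 13 50 ((389.5, 300.5), 24.6273193359375) ((387.4390869140625, 300.647216796875), (49.231712341308594, 11.47077465057373), 85.91438293457031)
419.0 436 208 24 60 ((458.0, 237.5), 29.517044067382812) ((447.09307861328125, 237.91949462890625), (59.03327560424805, 22.867708206176758), 87.79740142822266)
477.0 316 207 29 27 ((329.857666015625, 220.6642303466797), 14.334026336669922) ((328.3484191894531, 221.18328857421875), (25.359764099121094, 24.619823455810547), 47.72631072998047)
194.5 357 176 22 51 ((370.0, 201.0), 25.318077087402344) ((367.8257141113281, 201.75230407714844), (50.38166809082031, 13.984264373779297), 73.3007583618164)
11680.5 204 138 61 238 ((233.0, 256.0), 120.30387878417969) ((235.68211364746094, 256.32977294921875), (55.34922409057617, 236.98342895507812), 2.9931318759918213)
599.0 332 127 34 30 ((348.5, 143.5), 17.7342472076416) ((348.775146484375, 141.3926239013672), (26.18365478515625, 32.787498474121094), 79.99201965332031)
[674.14164388  53.71085738]
[587.88228867  57.18236752]
[505.24972699  60.61243372]
[421.07712214  62.20762132]
[270.22846031 310.85542334] [263.51539262 310.2094562 ]
```

View pics/top_crop.png

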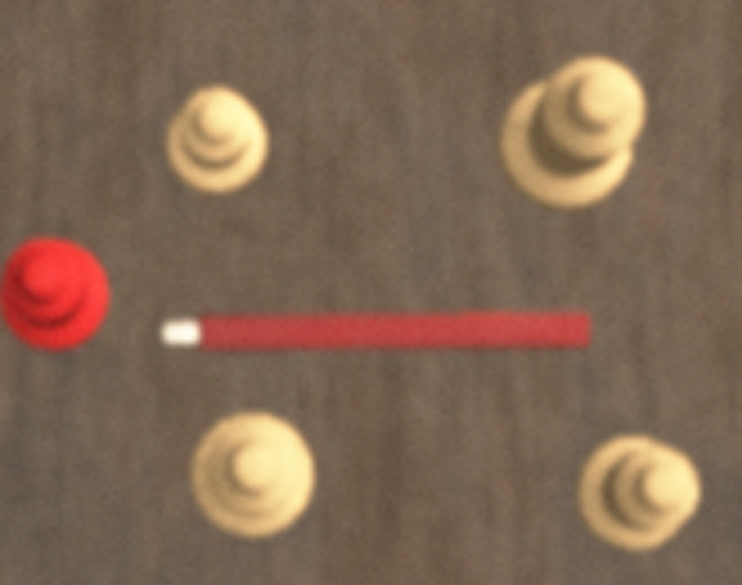

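The crop shows a top left (tip 215,121), d top right (600,102), c bottom left (255,467) and b bottom right (664,488). Foot diameters match those sizes.

```bash
python3 - <<'E'
from h import *
P=camera_params('top')
f=lambda x,o:o+(x+.5)/4.5-.5
for n,t,ft,h in(('a',(215,121),(218,140),58),('b',(664,488),(634,492),74),('c',(255,467),(254,475),90),('d',(600,102),(567,143),106)):
    print(n,topz(P,(f(t[0],280),f(t[1],190)),h-6).round(1),topz(P,(f(ft[0],280),f(ft[1],190)),5).round(1))
im=cv2.imread('pics/top0.png');g=im[:,:,:]
# board edges in the scene: brown bar, button, rim
hsv=cv2.cvtColor(im,cv2.COLOR_BGR2HSV)
m=cv2.inRange(hsv,(8,45,120),(30,255,255))
c=max([c for c in cv2.findContours(m,cv2.RETR_EXTERNAL,cv2.CHAIN_APPROX_NONE)[0] if cv2.boundingRect(c)[0]==204],key=cv2.contourArea)
b=cv2.boxPoints(cv2.minAreaRect(c));print([topz(P,p,18).round(1) for p in b])
ctr=np.mean([topz(P,p,18) for p in b],0);print(ctr)
sub=np.zeros_like(m);cv2.drawContours(sub,[c],-1,255,-1)
v=np.arange(385-10)
rows=[(r,np.flatnonzero(sub[r])[[0,-1]]) for r in range(150,350,20)]
for r,(l,k) in rows:print(r,l,k,topz(P,(l-.5,r),18).round(1),topz(P,(k+.5,r),18).round(1))
cv2.imwrite('pics/board.png',cv2.resize(im[130:380,195:275],None,fx=2.4,fy=2.4,interpolation=cv2.INTER_CUBIC))
E
```

```text
a [605.1 -98.4] [606.1 -99.5]
b [ 470.  -257.6] [ 470.5 -257.1]
c [ 476.6 -112.5] [ 476.8 -113.1]
d [ 603.1 -232.9] [ 604.7 -234.2]
[array([346.4, 111. ]), array([754.3, 100.8]), array([748.6,   3.2]), array([342. ,  18.6])]
[547.85500181  58.397912  ]
150 215 264 [729.9  99.7] [729.6  11.8]
170 214 263 [693.9 100.5] [693.6  13. ]
190 213 262 [658.3 101.3] [658.   14.2]
210 212 261 [622.9 102.2] [622.8  15.5]
230 211 260 [587.9 103. ] [587.8  16.7]
250 210 259 [553.3 103.8] [553.2  17.9]
270 209 258 [518.9 104.6] [518.9  19. ]
290 207 258 [484.8 107. ] [484.9  18.5]
310 207 257 [451.1 106.1] [451.2  19.7]
330 206 256 [417.7 106.9] [417.8  20.8]
```

View pics/board.png

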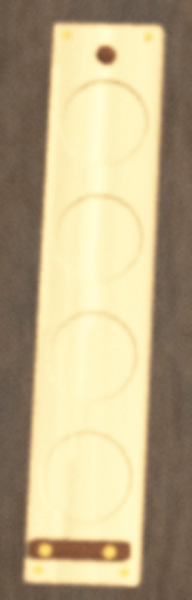

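Emit:
{"fn": "move_arm", "kwargs": {
  "motion": [
    [-1,0,0,-15,0,0,-0.1022],
    [-1,0,0,-15,0,0,-0.1022],
    [-1,0,0,-15,0,0,-0.1022],
    [-1,0,0,-15,0,0,-0.1022],
    [-1,-18,-33.6,0,0,0,0],
    [-1,-18,-33.6,0,0,0,0],
    [-1,-18,-33.6,0,0,0,0],
    [-1,-18,-33.6,0,0,0,0],
    [-1,-18,-33.6,0,0,0,0],
    [-1,-18,-33.6,0,0,0,0]
  ]
}}

```text
clock: 0.93
tool_pos: [356.3, 370.5, 284.7]
orientation: [-0.0, -0.001, 1.0, -0.0]
wrist_force: [0.4, 0.3, 0.8]
opening: 0.998
grip_force: 0.0
```

Emit:
{"fn": "move_arm", "kwargs": {
  "motion": [
    [-1,-18,-33.6,0,0,0,0],
    [-1,-18,-33.6,0,0,0,0],
    [-1,-18,-33.6,0,0,0,0],
    [-1,-18,-33.6,0,0,0,0],
    [-1,-18,-33.6,0,0,0,0],
    [-1,-18,-33.6,0,0,0,0],
    [-1,-18,-33.6,0,0,0,0],
    [-1,-18,-33.6,0,0,0,0],
    [-1,-18,-33.6,0,0,0,0],
    [-1,-18,-33.6,0,0,0,0]
  ]
}}

```text
clock: 1.77
tool_pos: [536.8, 34.5, 284.8]
orientation: [-0.0, -0.0, 1.0, 0.0]
wrist_force: [-0.3, 1.0, 0.2]
opening: 1.001
grip_force: 0.0
```

Emit:
{"fn": "move_arm", "kwargs": {
  "motion": [
    [-1,-18,-33.6,0,0,0,0],
    [-1,-18,-33.6,0,0,0,0],
    [-1,0,-10,20,0,0,0],
    [-1,0,-10,20,0,0,0],
    [-1,0,0,0,0,0,0],
    [-1,0,0,0,0,0,0]
  ]
}}

```text
clock: 2.27
tool_pos: [571.8, -50.7, 244.3]
orientation: [-0.001, -0.0, 1.0, 0.0]
wrist_force: [-0.7, -0.4, 0.5]
opening: 1.001
grip_force: 0.0
```

```bash
cat >> h.py <<'E'
from scipy.spatial.transform import Rotation as Ro
def wcast(s,uv,z):
    P=camera_params('wrist');T=P['tool_from_camera'];w,x,y,zq=s['orientation']
    R=Ro.from_quat([x,y,zq,w]).as_matrix()
    d=R@T[:3,:3]@np.array([(uv[0]-P['cx'])/P['fx'],-(uv[1]-P['cy'])/P['fy'],-1.])
    c=s['tool_pos']+R@T[:3,3];return (c+d*(z-c[2])/d[2])[:2]
def wsnap(name):
    import json
    s=read_state();im=get_image('wrist')[:,:,::-1];cv2.imwrite(f'pics/{name}.png',im)
    json.dump({k:list(map(float,s[k])) for k in('tool_pos','orientation')},open(f'pics/{name}.json','w'));return s,im
E
python3 -c "
from h import *
print(wsnap('w1')[0]['tool_pos'])"
```

```text
[571.76992621 -50.69061396 244.28269335]
```

View pics/w1.png

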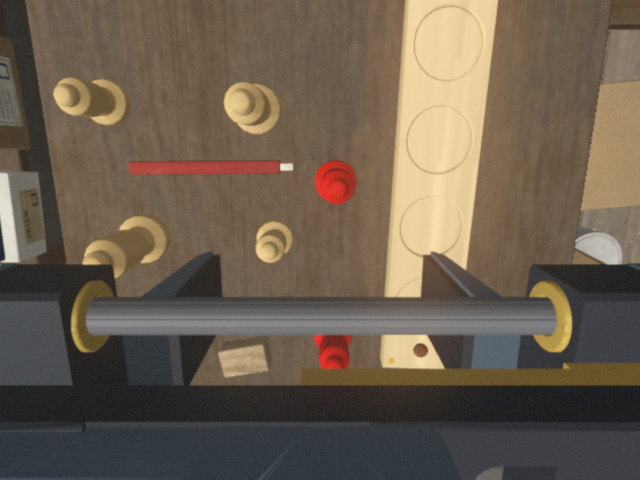

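Wrist view: a foot near (273,241), c (253,108), b (101,102), d (142,240). The recess rims are at (449,43), (439,139) and (431,226).

```bash
python3 - <<'E'
from h import *
import json
s={k:np.array(v) for k,v in json.load(open('pics/w1.json')).items()}
for n,t,f,h in(('a',(268,250),(274,241),58),('b',(69,94),(102,102),74),('c',(240,102),(254,108),90)):
    print(n,wcast(s,t,h-6).round(1),wcast(s,f,5).round(1))
print('d',wcast(s,(142,240),5).round(1))
for r in((449,43),(439,139),(431,226)):print(wcast(s,r,18).round(1))
E
```

```text
a [605.  -99.6] [608.4 -99.6]
b [ 469.9 -253.9] [ 470.4 -261.4]
c [ 477.5 -113. ] [ 475.8 -115.3]
d [ 607.3 -237.4]
[420.9  64.7]
[504.9  61.6]
[589.5  59.5]
```

Emit:
{"fn": "move_arm", "kwargs": {
  "motion": [
    [-1,-16.9,-24.4,20,0,0,0],
    [-1,-16.8,-24.4,30,0,0,0],
    [-1,0,0,30,0,0,0],
    [-1,0,0,30,0,0,0],
    [-1,0,0,30,0,0,0],
    [-1,0,0,25,0,0,0],
    [-1,0,0,20,0,0,0],
    [-1,0,0,15,0,0,0],
    [-1,0,0,12,0,0,0],
    [-1,0,0,0,0,0,0]
  ]
}}

```text
clock: 3.15
tool_pos: [605.8, -98.2, 32.2]
orientation: [-0.001, -0.001, 1.0, 0.0]
wrist_force: [-1.3, 0.5, -1.0]
opening: 1.0
grip_force: 0.0
```

Emit:
{"fn": "move_arm", "kwargs": {
  "motion": [
    [1,0,0,0,0,0,0],
    [1,0,0,0,0,0,0],
    [1,0,0,0,0,0,0],
    [1,0,0,0,0,0,0],
    [1,0,0,0,0,0,0],
    [1,0,0,0,0,0,0],
    [1,0,0,0,0,0,0],
    [1,0,0,0,0,0,0],
    [1,0,0,0,0,0,0],
    [1,0,0,0,0,0,0]
  ]
}}

```text
clock: 3.98
tool_pos: [606.0, -99.2, 33.2]
orientation: [-0.0, -0.0, 1.0, 0.0]
wrist_force: [0.7, 0.1, -0.4]
opening: 0.299
grip_force: 0.5
```

Emit:
{"fn": "move_arm", "kwargs": {
  "motion": [
    [1,0,0,0,0,0,0],
    [1,0,0,0,0,0,0],
    [1,0,0,-10,0,0,0],
    [1,0,0,-20,0,0,0],
    [1,0,0,-30,0,0,0],
    [1,0,0,-30,0,0,0],
    [1,0,0,-20,0,0,0],
    [1,11,10,0,0,0,0],
    [1,22,19,0,0,0,0],
    [1,22,19,0,0,0,0]
  ]
}}

```text
clock: 4.82
tool_pos: [550.8, -51.1, 144.3]
orientation: [0.001, -0.0, 1.0, -0.0]
wrist_force: [-0.1, 0.7, -0.9]
opening: 0.287
grip_force: 30.0
```

Emit:
{"fn": "move_arm", "kwargs": {
  "motion": [
    [1,22,19,0,0,0,0],
    [1,22,19,0,0,0,0],
    [1,22,19,0,0,0,0],
    [1,22,19,0,0,0,0],
    [1,22,19,0,0,0,0],
    [1,15,14,0,0,0,0],
    [1,5.5,6.2,0,0,0,0],
    [1,0,0,0,0,0,0],
    [1,0,0,0,0,0,0]
  ]
}}

```text
clock: 5.57
tool_pos: [421.3, 63.7, 143.8]
orientation: [0.001, -0.001, 1.0, -0.0]
wrist_force: [1.3, 0.1, -1.9]
opening: 0.286
grip_force: 30.0
```

Emit:
{"fn": "move_arm", "kwargs": {
  "motion": [
    [1,0,0,20,0,0,0],
    [1,0,0,30,0,0,0],
    [1,0,0,20,0,0,0],
    [1,0,0,12,0,0,0],
    [1,0,0,8,0,0,0],
    [1,0,0,4,0,0,0],
    [1,0,0,2,0,0,0],
    [1,0,0,0,0,0,0],
    [1,0,0,0,0,0,0]
  ]
}}

```text
clock: 6.32
tool_pos: [421.0, 63.7, 47.8]
orientation: [0.001, -0.0, 1.0, -0.0]
wrist_force: [0.3, 0.0, 0.5]
opening: 0.289
grip_force: 30.0
```

```bash
python3 -c "
from h import *
s,im=wsnap('w2');print(s['tool_pos'],s['wrist_force'])"
```

```text
[420.95119409  63.68409352  47.7824555 ] [3.35464699e-01 2.15179106e-04 5.31900390e-01]
```

View pics/w2.png

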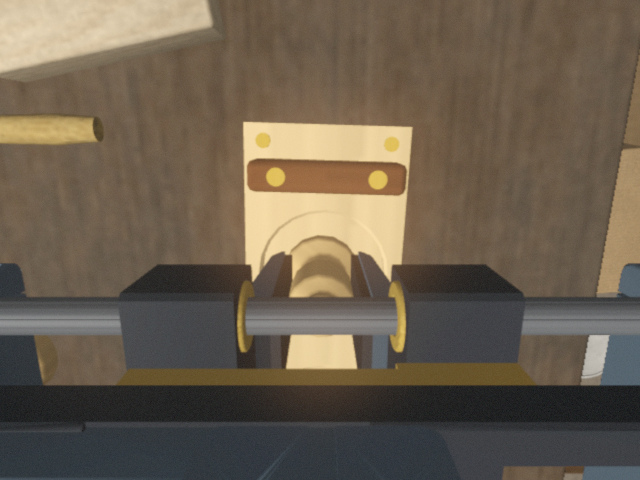

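The foot at (322,250) sits centrally in the recess ring. I touch down and release.

Emit:
{"fn": "move_arm", "kwargs": {
  "motion": [
    [1,0,0,1,0,0,0],
    [1,0,0,0.6,0,0,0],
    [1,0,0,0,0,0,0]
  ]
}}

```text
clock: 6.62
tool_pos: [420.8, 63.8, 46.2]
orientation: [0.001, -0.001, 1.0, -0.0]
wrist_force: [0.2, -0.7, 8.9]
opening: 0.289
grip_force: 30.0
```

Emit:
{"fn": "move_arm", "kwargs": {
  "motion": [
    [-0.1,0,0,0,0,0,0],
    [-0.1,0,0,0,0,0,0],
    [-0.3,0,0,0,0,0,0],
    [-0.3,0,0,0,0,0,0],
    [-0.3,0,0,0,0,0,0]
  ]
}}

```text
clock: 7.03
tool_pos: [420.3, 63.8, 45.7]
orientation: [-0.0, -0.001, 1.0, -0.0]
wrist_force: [-0.9, -0.3, 0.1]
opening: 0.62
grip_force: 0.0
```

Emit:
{"fn": "move_arm", "kwargs": {
  "motion": [
    [-0.4,0,0,-15,0,0,0],
    [-0.6,0,0,-25,0,0,0],
    [-1,0,0,-35,0,0,0],
    [-1,0,0,-35,0,0,0],
    [-1,0,0,-35,0,0,0.12],
    [-1,0,0,-35,0,0,0.12],
    [-1,0,0,0,0,0,0.12],
    [-1,0,0,0,0,0,0.12],
    [-1,0,0,0,0,0,0.12],
    [-1,0,0,0,0,0,0.12]
  ]
}}

```text
clock: 7.87
tool_pos: [420.2, 63.8, 225.8]
orientation: [0.0, 0.355, 0.935, 0.0]
wrist_force: [-0.1, 0.6, -0.4]
opening: 1.006
grip_force: 0.0
```

Emit:
{"fn": "move_arm", "kwargs": {
  "motion": [
    [-1,0,0,0,0,0,0.12],
    [-1,0,0,0,0,0,0.12],
    [-1,0,0,0,0,0,0.12],
    [-1,0,0,0,0,0,0.12],
    [-1,0,0,0,0,0,0.12],
    [-1,0,0,0,0,0,0.12],
    [-1,0,0,0,0,0,0.1308],
    [-1,0,0,0,0,0,0],
    [-1,0,0,0,0,0,0]
  ]
}}

```text
clock: 8.62
tool_pos: [420.2, 63.8, 225.6]
orientation: [-0.0, 0.703, 0.711, -0.0]
wrist_force: [0.5, 0.1, -0.3]
opening: 0.999
grip_force: 0.0
```

Emit:
{"fn": "move_arm", "kwargs": {
  "motion": [
    [-1,-36,5.5,0,0,0,0],
    [-1,-36,5.5,0,0,0,0],
    [-1,-36,5.5,0,0,0,0],
    [-1,-36,5.5,0,0,0,0],
    [-1,-36,5.5,0,0,0,0],
    [-1,0,0,0,0,0,0],
    [-1,0,0,0,0,0,0]
  ]
}}

```text
clock: 9.2
tool_pos: [449.2, -117.6, 225.5]
orientation: [-0.0, 0.704, 0.71, -0.0]
wrist_force: [0.1, 1.2, -0.0]
opening: 1.001
grip_force: 0.0
```

```bash
python3 -c "
from h import *
s,im=wsnap('w3');print(s['tool_pos'],s['orientation'],s['q'])"
```

```text
[ 449.15469384 -117.5932734   225.46786332] [-8.74373238e-05  7.04227320e-01  7.09974556e-01 -5.34565902e-05] [-3.84762181e-01  2.68097305e-01  1.72452987e+00 -3.40508901e-05
  1.14916808e+00 -3.92876085e-01]
```

View pics/w3.png

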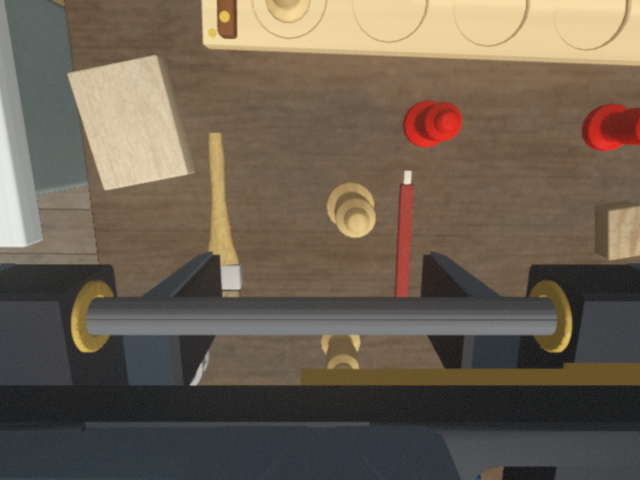

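a stands in its recess at (290,3). c and b are in line below.

Emit:
{"fn": "move_arm", "kwargs": {
  "motion": [
    [-1,-35,5,0,0,0,0],
    [-1,-35,5,0,0,0,0],
    [-1,-35,5,0,0,0,0],
    [-1,-35.5,4.7,0,0,0,0],
    [-1,0,0,30,0,0,0],
    [-1,0,0,35,0,0,0],
    [-1,0,0,35,0,0,0],
    [-1,0,0,35,0,0,0],
    [-1,0,0,25,0,0,0],
    [-1,0,0,15,0,0,0]
  ]
}}

```text
clock: 10.08
tool_pos: [468.8, -254.0, 48.0]
orientation: [-0.002, 0.703, 0.711, -0.0]
wrist_force: [0.1, -0.3, 0.5]
opening: 1.0
grip_force: 0.0
```

Emit:
{"fn": "move_arm", "kwargs": {
  "motion": [
    [-1,0,0,10.5,0,0,0],
    [0.3,0,0,0,0,0,0],
    [1,0,0,0,0,0,0],
    [1,0,0,0,0,0,0],
    [1,0,0,0,0,0,0],
    [1,0,0,0,0,0,0],
    [1,0,0,0,0,0,0],
    [1,0,0,0,0,0,0],
    [1,0,0,0,0,0,0],
    [1,0,0,0,0,0,0]
  ]
}}

```text
clock: 10.92
tool_pos: [469.8, -256.4, 40.3]
orientation: [0.0, 0.705, 0.709, 0.0]
wrist_force: [0.3, 0.2, -1.3]
opening: 0.377
grip_force: 0.0
```

Emit:
{"fn": "move_arm", "kwargs": {
  "motion": [
    [1,0,0,0,0,0,0],
    [1,0,0,0,0,0,0],
    [1,0,0,0,0,0,0],
    [1,0,0,0,0,0,0]
  ]
}}

```text
clock: 11.25
tool_pos: [469.8, -256.4, 40.2]
orientation: [0.0, 0.705, 0.71, -0.0]
wrist_force: [0.1, -0.8, 2.6]
opening: 0.319
grip_force: 30.0
```

Emit:
{"fn": "move_arm", "kwargs": {
  "motion": [
    [1,0,0,-10,0,0,0],
    [1,0,0,-25,0,0,0],
    [1,0,0,-30,0,0,0],
    [1,0,0,-30,0,0,0],
    [1,0,0,-25,0,0,0],
    [1,15,0,0,0,0,0],
    [1,30,4,0,0,0,0],
    [1,35,4.5,0,0,0,0],
    [1,35,4.5,0,0,0,0],
    [1,35,4.5,0,0,0,0]
  ]
}}

```text
clock: 12.08
tool_pos: [485.7, -104.4, 160.3]
orientation: [-0.0, 0.705, 0.709, -0.0]
wrist_force: [0.4, -0.8, -1.2]
opening: 0.321
grip_force: 30.0
```

Emit:
{"fn": "move_arm", "kwargs": {
  "motion": [
    [1,35,4.5,0,0,0,0],
    [1,35,4.5,0,0,0,0],
    [1,35,4.5,0,0,0,0],
    [1,35,4.4,0,0,0,0],
    [1,20,2,0,0,0,0],
    [1,8,0,0,0,0,0],
    [1,0,0,20,0,0,0],
    [1,0,0,30,0,0,0],
    [1,0,0,0,0,0,0],
    [1,0,0,0,0,0,0]
  ]
}}

```text
clock: 12.92
tool_pos: [503.7, 61.5, 109.6]
orientation: [-0.001, 0.705, 0.709, -0.001]
wrist_force: [-0.6, -0.2, -0.7]
opening: 0.324
grip_force: 30.0
```

Emit:
{"fn": "move_arm", "kwargs": {
  "motion": [
    [1,0,1.2,15,0,0,0],
    [1,0,0,20,0,0,0],
    [1,0,0,12,0,0,0],
    [1,0,0,5,0,0,0],
    [1,0,0,3,0,0,0],
    [1,0,0,1,0,0,0],
    [1,0,0,0.6,0,0,0],
    [1,0,0,0,0,0,0],
    [1,0,0,0,0,0,0]
  ]
}}

```text
clock: 13.67
tool_pos: [506.5, 61.9, 54.2]
orientation: [0.0, 0.705, 0.709, 0.0]
wrist_force: [0.3, -0.5, -1.7]
opening: 0.324
grip_force: 30.0
```

Emit:
{"fn": "move_arm", "kwargs": {
  "motion": [
    [1,0,0,0.8,0,0,0],
    [1,0,0,0,0,0,0]
  ]
}}

```text
clock: 13.83
tool_pos: [506.6, 61.9, 53.2]
orientation: [0.0, 0.705, 0.71, 0.0]
wrist_force: [-0.2, -0.4, 4.7]
opening: 0.321
grip_force: 30.0
```

Emit:
{"fn": "move_arm", "kwargs": {
  "motion": [
    [1,0,0,0.8,0,0,0],
    [1,0,0,0,0,0,0]
  ]
}}

```text
clock: 14.0
tool_pos: [506.6, 61.9, 53.1]
orientation: [0.001, 0.705, 0.71, 0.0]
wrist_force: [-4.2, -0.3, 21.0]
opening: 0.319
grip_force: 30.0
```

Emit:
{"fn": "move_arm", "kwargs": {
  "motion": [
    [1,0,0,-0.7,0,0,0],
    [-0.1,0,0,0,0,0,0],
    [-0.1,0,0,0,0,0,0],
    [-0.3,0,0,0,0,0,0],
    [-0.3,0,0,0,0,0,0],
    [-0.3,0,0,0,0,0,0]
  ]
}}

```text
clock: 14.5
tool_pos: [506.2, 61.9, 52.6]
orientation: [-0.0, 0.705, 0.71, -0.0]
wrist_force: [0.3, 0.3, -1.2]
opening: 0.641
grip_force: 0.0
```

Emit:
{"fn": "move_arm", "kwargs": {
  "motion": [
    [-0.3,0,0,-10,0,0,0],
    [-0.3,0,0,-25,0,0,0],
    [-1,0,0,-35,0,0,0],
    [-1,0,0,-35,0,0,0],
    [-1,0,0,-35,0,0,0],
    [-1,0,0,-30,0,0,0],
    [-1,-20,-5,0,0,0,0],
    [-1,-35,-6,0,0,0,0],
    [-1,0,0,0,0,0,0],
    [-1,0,0,0,0,0,0]
  ]
}}

```text
clock: 15.33
tool_pos: [495.3, 5.6, 223.5]
orientation: [0.0, 0.706, 0.709, 0.0]
wrist_force: [0.1, 0.3, 0.4]
opening: 0.998
grip_force: 0.0
```

```bash
python3 -c "
from h import *
s,im=wsnap('w4');print(s['tool_pos'],s['orientation'])"
```

```text
[495.25481481   5.62365243 223.50415874] [2.63853330e-04 7.05517932e-01 7.08691999e-01 1.70654325e-04]
```

View pics/w4.png

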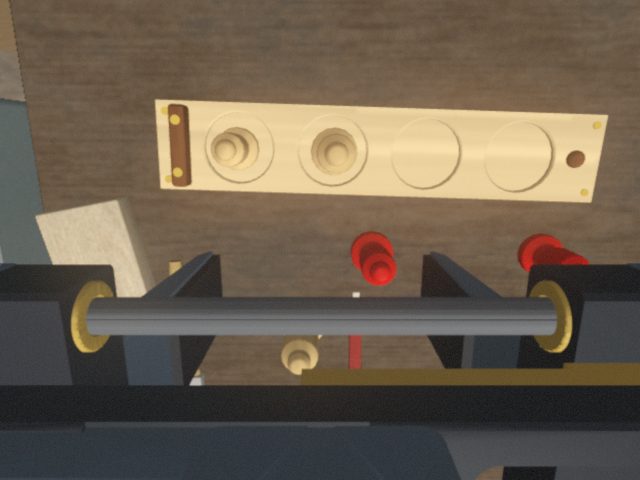

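a and b both stand in their recesses, at (240,148) and (334,151). Seats 3 and 4 are at (426,153) and (519,156). Next, c.

Emit:
{"fn": "move_arm", "kwargs": {
  "motion": [
    [-1,-30,-5,0,0,0,0],
    [-1,-35,-5,0,0,0,0],
    [-1,-35,-5,0,0,0,0],
    [-1,-18.6,-4,10,0,0,0],
    [-1,0,0,35,0,0,0],
    [-1,0,0,35,0,0,0],
    [-1,0,0,35,0,0,0],
    [-1,0,0,28,0,0,0],
    [-1,0,0,20,0,0,0],
    [-1,0,0,10.5,0,0,0]
  ]
}}

```text
clock: 16.22
tool_pos: [476.5, -110.7, 46.8]
orientation: [-0.002, 0.704, 0.71, -0.001]
wrist_force: [-1.3, 0.3, 0.5]
opening: 0.999
grip_force: 0.0
```

Emit:
{"fn": "move_arm", "kwargs": {
  "motion": [
    [-1,0,0,0,0,0,0],
    [0,0,0,0,0,0,0],
    [1,0,0,0,0,0,0],
    [1,0,0,0,0,0,0],
    [1,0,0,0,0,0,0],
    [1,0,0,0,0,0,0],
    [1,0,0,0,0,0,0],
    [1,0,0,0,0,0,0],
    [1,0,0,0,0,0,0],
    [1,0,0,0,0,0,0]
  ]
}}

```text
clock: 17.05
tool_pos: [477.4, -111.9, 49.2]
orientation: [0.0, 0.705, 0.709, 0.0]
wrist_force: [-1.5, 0.7, 0.6]
opening: 0.374
grip_force: 1.0
```

Emit:
{"fn": "move_arm", "kwargs": {
  "motion": [
    [1,0,0,0,0,0,0],
    [1,0,0,0,0,0,0],
    [1,0,0,0,0,0,0],
    [1,0,0,0,0,0,0]
  ]
}}

```text
clock: 17.38
tool_pos: [477.4, -111.9, 49.2]
orientation: [0.0, 0.705, 0.709, -0.0]
wrist_force: [-0.2, 0.5, 0.9]
opening: 0.353
grip_force: 30.0
```

Emit:
{"fn": "move_arm", "kwargs": {
  "motion": [
    [1,0,0,-10,0,0,0],
    [1,0,0,-25,0,0,0],
    [1,0,0,-30,0,0,0],
    [1,0,0,-30,0,0,0],
    [1,0,0,-20,0,0,0],
    [1,12,8,0,0,0,0],
    [1,28,19,0,0,0,0],
    [1,32,21,0,0,0,0],
    [1,32,21,0,0,0,0],
    [1,32,21,0,0,0,0]
  ]
}}

```text
clock: 18.22
tool_pos: [567.0, 26.3, 164.1]
orientation: [-0.0, 0.705, 0.709, -0.0]
wrist_force: [0.7, 0.1, -1.2]
opening: 0.352
grip_force: 30.0
```

Emit:
{"fn": "move_arm", "kwargs": {
  "motion": [
    [1,24,16,0,0,0,0],
    [1,10.5,7.2,0,0,0,0],
    [1,0,0,0,0,0,0],
    [1,0,0,20,0,0,0],
    [1,0,0,30,0,0,0],
    [1,0,0,25,0,0,0],
    [1,0,0,15,0,0,0],
    [1,0,0,6,0,0,0],
    [1,0,0,3,0,0,0],
    [1,0,0,0,0,0,0]
  ]
}}

```text
clock: 19.05
tool_pos: [589.2, 58.8, 65.3]
orientation: [-0.0, 0.705, 0.709, -0.0]
wrist_force: [0.6, -0.6, -1.0]
opening: 0.352
grip_force: 30.0
```

Emit:
{"fn": "move_arm", "kwargs": {
  "motion": [
    [1,0,0,0.5,0,0,0],
    [1,0,0,0,0,0,0],
    [1,0,0,0,0,0,0]
  ]
}}

```text
clock: 19.3
tool_pos: [589.9, 59.3, 65.6]
orientation: [0.001, 0.705, 0.71, 0.001]
wrist_force: [-0.9, 0.2, -0.7]
opening: 0.353
grip_force: 30.0
```

Emit:
{"fn": "move_arm", "kwargs": {
  "motion": [
    [1,0,0,1,0,0,0],
    [1,0,0,1,0,0,0],
    [1,0,0,0.7,0,0,0],
    [1,0,0,0,0,0,0],
    [1,0,0,0,0,0,0]
  ]
}}

```text
clock: 19.72
tool_pos: [589.5, 59.4, 62.2]
orientation: [0.0, 0.705, 0.71, 0.0]
wrist_force: [-1.6, 0.3, 3.2]
opening: 0.352
grip_force: 30.0
```

Emit:
{"fn": "move_arm", "kwargs": {
  "motion": [
    [1,0,0,0.7,0,0,0],
    [1,0,0,0,0,0,0],
    [1,0,0,0,0,0,0]
  ]
}}

```text
clock: 19.97
tool_pos: [589.5, 59.4, 62.1]
orientation: [0.0, 0.705, 0.71, 0.0]
wrist_force: [-4.3, -0.8, 15.7]
opening: 0.35
grip_force: 30.0
```

Emit:
{"fn": "move_arm", "kwargs": {
  "motion": [
    [1,0,0,-0.5,0,0,0],
    [-0.1,0,0,0,0,0,0],
    [-0.1,0,0,0,0,0,0],
    [-0.3,0,0,0,0,0,0],
    [-0.3,0,0,0,0,0,0],
    [-0.3,0,0,0,0,0,0]
  ]
}}

```text
clock: 20.47
tool_pos: [589.4, 59.3, 61.6]
orientation: [-0.0, 0.705, 0.71, -0.0]
wrist_force: [0.5, -0.2, -0.1]
opening: 0.644
grip_force: 0.0
```

Emit:
{"fn": "move_arm", "kwargs": {
  "motion": [
    [-0.3,0,0,-10,0,0,0],
    [-0.3,0,0,-25,0,0,0],
    [-1,0,0,-35,0,0,0],
    [-1,0,0,-35,0,0,0],
    [-1,0,0,-35,0,0,0],
    [-1,-20,0,-25,0,0,0],
    [-1,-35,0,0,0,0,0],
    [-1,-35,0,0,0,0,0],
    [-1,-35,0,0,0,0,0],
    [-1,0,0,0,0,0,0]
  ]
}}

```text
clock: 21.3
tool_pos: [590.3, -70.9, 227.8]
orientation: [0.001, 0.706, 0.708, -0.0]
wrist_force: [0.1, -0.1, 0.6]
opening: 1.005
grip_force: 0.0
```

```bash
python3 -c "
from h import *
s,im=wsnap('w5');print(s['tool_pos'],s['orientation'])"
```

```text
[590.31536065 -70.91573938 227.77039762] [ 1.08635740e-03  7.05851735e-01  7.08358720e-01 -2.68179973e-04]
```

View pics/w5.png

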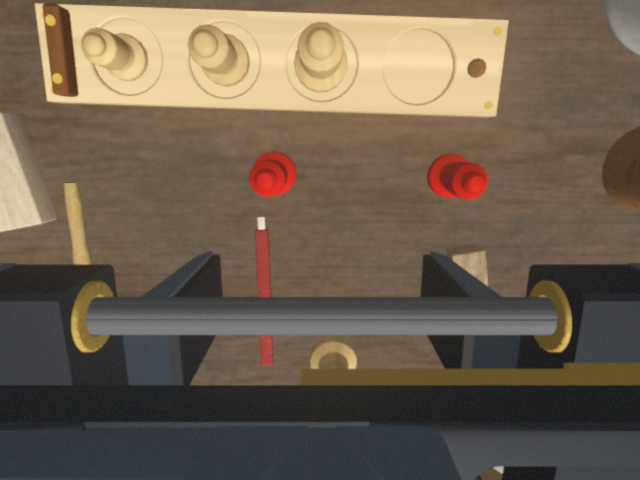

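a, b and c stand in order at (130,60), (225,60) and (321,62). Seat 4 is at (418,66). d is in line below. I fetch it now.

Emit:
{"fn": "move_arm", "kwargs": {
  "motion": [
    [-1,-30,3,0,0,0,0],
    [-1,-35,4,0,0,0,0],
    [-1,-35,4,0,0,0,0],
    [-1,-35,2.6,0,0,0,0],
    [-1,-29,0,10,0,0,0],
    [-1,0,0,35,0,0,0],
    [-1,0,0,35,0,0,0],
    [-1,0,0,35,0,0,0],
    [-1,0,0,25,0,0,0],
    [-1,0,0,15,0,0,0]
  ]
}}

```text
clock: 22.18
tool_pos: [603.8, -228.1, 69.1]
orientation: [-0.002, 0.705, 0.71, -0.001]
wrist_force: [0.1, -0.5, -0.2]
opening: 1.003
grip_force: 0.0
```

Emit:
{"fn": "move_arm", "kwargs": {
  "motion": [
    [-1,0,0,10,0,0,0],
    [-1,0,0,0,0,0,0],
    [-1,0,0,0,0,0,0]
  ]
}}

```text
clock: 22.43
tool_pos: [605.4, -229.2, 62.4]
orientation: [0.0, 0.705, 0.71, 0.0]
wrist_force: [0.8, -0.4, 0.2]
opening: 1.003
grip_force: 0.0
```

Emit:
{"fn": "move_arm", "kwargs": {
  "motion": [
    [-1,-5.5,0,2,0,0,0],
    [-1,0,0,0,0,0,0],
    [0,0,0,0,0,0,0],
    [1,0,0,0,0,0,0],
    [1,0,0,0,0,0,0],
    [1,0,0,0,0,0,0],
    [1,0,0,0,0,0,0],
    [1,0,0,0,0,0,0],
    [1,0,0,0,0,0,0],
    [1,0,0,0,0,0,0]
  ]
}}

```text
clock: 23.27
tool_pos: [605.0, -235.0, 59.8]
orientation: [0.0, 0.705, 0.71, -0.0]
wrist_force: [-0.0, 0.1, 0.1]
opening: 0.448
grip_force: 0.0
```

Emit:
{"fn": "move_arm", "kwargs": {
  "motion": [
    [1,0,0,0,0,0,0],
    [1,0,0,0,0,0,0],
    [1,0,0,0,0,0,0],
    [1,0,0,0,0,0,0]
  ]
}}

```text
clock: 23.6
tool_pos: [604.9, -235.0, 59.7]
orientation: [-0.0, 0.705, 0.709, -0.0]
wrist_force: [-0.3, -0.3, -1.3]
opening: 0.385
grip_force: 29.9
```

Emit:
{"fn": "move_arm", "kwargs": {
  "motion": [
    [1,0,0,-10,0,0,0],
    [1,0,0,-25,0,0,0],
    [1,0,0,-30,0,0,0],
    [1,0,0,-30,0,0,0],
    [1,0,0,-25,0,0,0],
    [1,12,3,0,0,0,0],
    [1,28,7,0,0,0,0],
    [1,33,8,0,0,0,0],
    [1,33,8,0,0,0,0],
    [1,33,8,0,0,0,0]
  ]
}}

```text
clock: 24.43
tool_pos: [638.0, -94.1, 179.9]
orientation: [-0.0, 0.705, 0.709, -0.0]
wrist_force: [1.3, 0.4, -1.6]
opening: 0.386
grip_force: 29.9
```

Emit:
{"fn": "move_arm", "kwargs": {
  "motion": [
    [1,33,8,0,0,0,0],
    [1,33,8,0,0,0,0],
    [1,33,8,0,0,0,0],
    [1,30,7.6,0,0,0,0],
    [1,16,4,0,0,0,0],
    [1,7.6,2,0,0,0,0],
    [1,0,0,20,0,0,0],
    [1,0,0,30,0,0,0],
    [1,0,0,0,0,0,0],
    [1,0,0,0,0,0,0]
  ]
}}

```text
clock: 25.27
tool_pos: [673.5, 56.3, 128.9]
orientation: [-0.001, 0.705, 0.709, -0.001]
wrist_force: [0.8, -0.2, -1.6]
opening: 0.383
grip_force: 29.9
```

Emit:
{"fn": "move_arm", "kwargs": {
  "motion": [
    [1,0,0,15,0,0,0],
    [1,0,0,20,0,0,0],
    [1,0,0,10,0,0,0],
    [1,0,0,5,0,0,0],
    [1,0,0,3,0,0,0],
    [1,0,0,1,0,0,0],
    [1,0,0,0,0,0,0],
    [1,0,0,0,0,0,0],
    [1,0,0,0,0,0,0]
  ]
}}

```text
clock: 26.02
tool_pos: [675.0, 57.1, 76.5]
orientation: [0.0, 0.705, 0.71, 0.0]
wrist_force: [0.3, 0.6, -2.0]
opening: 0.384
grip_force: 29.9
```

```bash
python3 -c "
from h import *
s,im=wsnap('w6');print(s['tool_pos'],s['wrist_force'])"
```

```text
[674.990503    57.05563496  76.53069322] [ 0.26720947  0.64185171 -2.02221137]
```

View pics/w6.png

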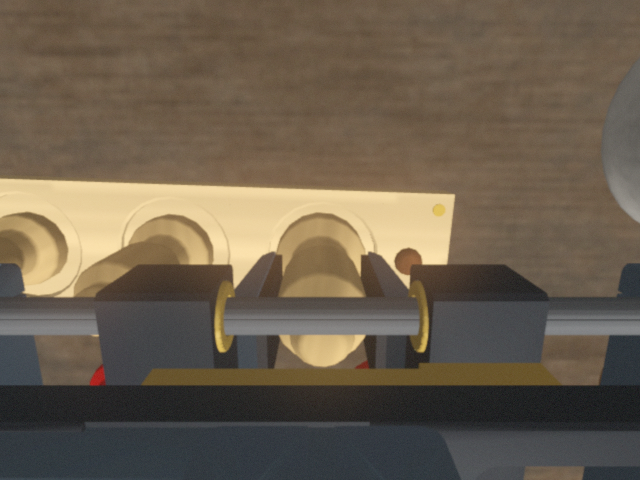

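d's foot (277–368) lies inside the ring (270–376), so I set it down.

Emit:
{"fn": "move_arm", "kwargs": {
  "motion": [
    [1,0,0,1.5,0,0,0],
    [1,0,0,1,0,0,0],
    [1,0,0,0.8,0,0,0],
    [1,0,0,0.5,0,0,0],
    [1,0,0,0,0,0,0],
    [1,0,0,0,0,0,0]
  ]
}}

```text
clock: 26.57
tool_pos: [674.6, 57.1, 72.6]
orientation: [0.0, 0.705, 0.71, 0.0]
wrist_force: [-3.2, -1.1, 9.0]
opening: 0.385
grip_force: 30.0
```

Emit:
{"fn": "move_arm", "kwargs": {
  "motion": [
    [1,0,0,0.5,0,0,0],
    [1,0,0,0,0,0,0],
    [1,0,0,0,0,0,0]
  ]
}}

```text
clock: 26.82
tool_pos: [674.6, 57.0, 72.5]
orientation: [0.0, 0.705, 0.71, 0.0]
wrist_force: [-5.9, -0.4, 15.3]
opening: 0.386
grip_force: 30.0
```

Emit:
{"fn": "move_arm", "kwargs": {
  "motion": [
    [1,0,0,-0.4,0,0,0],
    [-0.1,0,0,0,0,0,0],
    [-0.1,0,0,0,0,0,0],
    [-0.3,0,0,0,0,0,0],
    [-0.3,0,0,0,0,0,0],
    [-0.3,0,0,0,0,0,0]
  ]
}}

```text
clock: 27.32
tool_pos: [674.6, 57.0, 71.7]
orientation: [-0.0, 0.705, 0.71, -0.0]
wrist_force: [-0.1, 0.8, -1.0]
opening: 0.647
grip_force: 0.0
```

Emit:
{"fn": "move_arm", "kwargs": {
  "motion": [
    [-0.3,0,0,-10,0,0,0],
    [-0.3,0,0,-25,0,0,0],
    [-0.3,0,0,-35,0,0,0],
    [-0.3,0,0,-35,0,0,0],
    [-0.3,0,0,-35,0,0,0],
    [-0.3,-20,-10,-20,0,0,0],
    [-0.3,-35,-20,0,0,0,0],
    [-0.3,-35,-20,0,0,0,0],
    [-0.3,0,0,0,0,0,0],
    [-0.3,0,0,0,0,0,0]
  ]
}}

```text
clock: 28.15
tool_pos: [624.6, -34.9, 233.0]
orientation: [0.0, 0.706, 0.709, 0.0]
wrist_force: [0.4, 0.5, 0.9]
opening: 0.65
grip_force: 0.0
```

```bash
python3 -c "
from h import *
s,im=wsnap('w7');print(s['tool_pos'])"
```

```text
[624.56950821 -34.91494302 232.99666418]
```

View pics/w7.png

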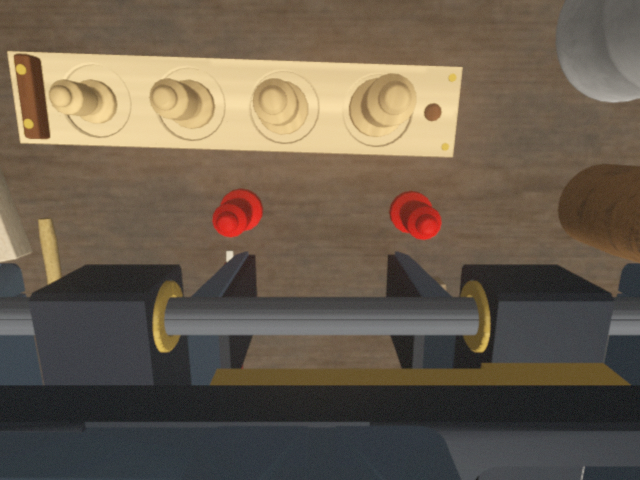

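All four stand inside their recess rings in order, at (95,101), (188,104), (285,107) and (380,108), with the shortest next to the bar.

```bash
python3 -c "
from workcell import *
print(job_done())"
```

```text
the job is handed in; nothing more can be done
None
```

The four finials stand upright and free in their recesses in order of height, the shortest next to the stop bar; I handed the job in at about 28 s on the robot's clock, and no verdict came back.

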